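# Tip out a caramel ball and offer it on the tasting dish

### The arm

A 6-joint arm with a two-finger parallel gripper is mounted at the origin on the work surface. World frame = base frame: x ahead of the robot, y to its left, z up, the work surface at z = 0. Lengths are in mm, angles in rad, forces in N, time in s.
With the tool pointing down it reaches from about 350 to 800 mm from the base axis. Payload 7.3 kg.
Tool frame: the origin (TCP) lies at the very end of the fingers, on their centre line; the grasp point (between the pads) lies behind it (arm.grip_point_offset is the x of the grasp point in the tool frame, in mm); x points along the fingers, y is the direction in which the jaws open and shut, and the axes are right-handed (so a half turn about x gives the same grasp; the last joint's range is limited). The gripper opens to 85 mm and grips with 20 to 120 N. Pads are 22 mm wide; open, the fingers measure 114 mm over their backs; the gripper's body (76 mm by 85 mm) begins 54 mm behind the grasp point. The pads swing forward as they close: fully open they stand 13 mm farther back than shut.
Start: joints at [1.196, 0.342, 1.524, -0, 1.275, -0.146], TCP at [119.058, 511.341, 231.322] pointing down, gripper open.
Joint ranges: [-2.53, 2.53], [-0.77, 2.02], [0.04, 2.7], [-1, 4.14], [0.28, 2.66], [-3.11, 3.11]. Speed limits (rad/s): [2.57, 2.57, 3.14, 3.14, 3.14, 3.14].

### API

Orientations are given as a rotation vector (axis times angle).
In Python, from plant import observe, imaging, hand_in, nets, arm gives the robot as it stands.
- The arm moves only by the tool step_arm, never from a script. Its arguments are lists of equal length, an entry for each row: "claw": the closure, from 0 (fully open) to 1 (shut); "translation": the shift along the tool's x, y, z in mm, a list of three; "rotation": the turn, a rotation vector about the tool's x, y, z in rad, a list of three. In form: {"claw": [claw, ...], "translation": [[tx, ty, tz], ...], "rotation": [[ax, ay, az], ...]}. A call has 1 to 20 rows; each row shifts and turns the commanded pose from where the row before left it, along the tool's axes as they then stand; what a row does not reach is not made up. A row lasts 1/8 s, in which the tool goes at most 62.5 mm and 10.7 degrees, less where a joint would pass 70% of its speed; a pose out of reach is approached as far as the arm can. A call is refused whole if a number of a shift passes 62.5 or a number of a turn 0.188, either way. A call with a gripper value outside its range is refused whole. The fingers move at their own pace and stop on an object; "squeeze" is the grip in N (left out, the last holds). Time passes only in rows, so rows that do not move let the fingers close. It gives the time, the measured TCP pose, the force and the opening at its end, in the units of the state.
- observe(): the state, without advancing time (a new reading comes with each control period).
- imaging.get_image(name): name is "scene" or "side" or "wrist"; returns the picture (384x512x3 uint8, blue, green, red); there is no depth.
- imaging.camera_info(name): a dict with "fx", "fy", "cx", "cy" (pixels), "xyz" and "orientation" of the camera in the world; the wrist camera has in their place "tool_from_camera" (4x4, takes a point from camera to tool coordinates, whose origin is the TCP and whose axes are the tool frame's). Camera axes: x right, y down, z forward; pixel columns grow to the right and rows downward; lengths in mm; the calibration is good to about 2 mm. A picture is of the moment at which its call begins: read the wrist's pose just before it. camera_info takes no time and is no camera call.
- hand_in(): hands the job in, once; it reports no verdict.
Trained networks look in the newest picture that a camera, given by its name, has taken for a name from the list of things; names that differ only in an ending like _2 or _b are one class to them, and where a whole thing is asked for, a point or a joint stands for the part that bears it (a point fixed in the world has none). Each returns a list of dicts, best first, with "confidence" (0 to 1); they miss things now and then, are a little off and sometimes report something else, mostly with a low value. They report only what shows in the picture. A call takes as long as a camera call. They do not tell look-alikes from the thing itself.
- nets.recognise(camera, target): "centre" ([x, y, z] in mm, in the coordinates of the camera as it stood for that picture, good to about 4 mm: the middle of the surface that is visible of it).
- nets.silhouettes(camera, target): "pixels" (384x512 bool, what is visible of it).
The state is a dict: "time_s": time; "joint_positions": joint angles; "dq": joint speeds; "tau": joint torques, N m; "position": TCP position; "orientation": TCP orientation; "force": force on the tool from outside, world axes, zero at the start; "ft_torque": the same for the moment, N m; "opening": opening from 0.0 (shut) to 1.0 (fully open).
Only numpy, scipy, OpenCV 4.12 (cv2) and the standard library are available. Lean on these libraries where they do the work, as an engineer would, in place of code of your own. Each camera call takes 0.05 s, during which the arm holds its last target.

### The job

Turn the crank to tip the small pot over until the caramel ball drops into the dish in front of it, then crank the pot back fully upright against its stop. Next lift the dish by its upright grip, first straight up without turning it, carry it level over the wooden serving board and turn it about a quarter turn clockwise (seen from above) until its grip lies over the board's tail. Finish still holding it there, still, level, centred over the round of the board and at least 10 cm above the counter, the ball resting in the middle of the dish; never touch the ball, keep it in the middle while the dish is up, and leave the jar, the bowl and the spatula where they are.

Things in the scene. Friction and masses are not known exactly. Their poses are not given: they have to be found in the camera images.
- stand: Dark steel stand of the tipping pot, fixed. Base plate 150 x 130 x 8 mm (y -13 to 117 mm), two 8 mm uprights 116 mm high at x = +-52 mm. Origin: on the counter right under the middle of the pot's pivot. x runs along the pivot (crank on the -x side), -y is the pouring direction (towards the dish), z up.
- pot_hinge (a point): Middle of the pot's pivot axis, 105 mm above the counter (the axis is parallel to the stand's x).
- pot (a joint): Tip angle of the copper pot (72 mm across, 75 high, 4 mm walls): 0 upright against its stop, 2.0 fully tipped to the stand's -y (positive about the stand's +x). The ball rolls out past about 1.6. Friction (0.2 N m) keeps the pot where it is left; about 3 to 5 N at the peg moves it. Upright: axis 41 mm on the pivot's +y side, rim at 150 mm. Tipped: lip 86 mm high, 41 mm on the -y side.
- pot_crank (a point): Middle of the crank's wooden peg: round, 16 mm across, 60 mm long, parallel to the stand's x, 108 mm from the stand's middle on its -x side, 100 mm from the pivot axis. Pot upright: 84 mm on the pivot's +y side and 54.5 mm above it; in tipping it goes up, over and down to the -y side. Pinch lightly from above, fingers closing along the stand's y (the peg can turn in them).
- ball_center (a point): Centre of the loose caramel-glazed ball, 30 mm across, about 20 g. It starts inside the pot.
- dish_grip (a point): Holding point on the dish's grip: an upright wooden post 12 mm thick (dish x), 28 mm wide (dish y), its top 85 mm above the dish's underside. The point is 60 mm above the underside and 92 mm from the dish's middle on its -x side; axes as the dish's. Best pinched from above, fingers closing along the dish's x.
- dish_well (a point): Middle of the dish, on its inner floor, 7 mm above its underside: the ball belongs here. The floor is flat for some 12 mm round it, then rises at about 15 degrees to the rim; the ball rolls back by itself if the dish is kept level.
- dish: Loose round white tasting dish, 136 mm across, rim 31 mm high, about 0.25 kg, with the upright grip outside its rim on its -x side. Origin: centre of its underside. z up. It starts on the counter on the pouring side of the pot, its grip pointing away from the pot.
- jar: Bystander: closed glass jar, 68 mm across, 100 mm high; origin at its underside.
- bowl: Bystander: white ceramic bowl of marshmallows, 104 mm across, 45 mm high; origin at its underside.
- spatula: Bystander: spatula lying on the counter, about 250 mm long along its x.
- ball: The same ball; its axes turn as it rolls.
- board: Round wooden serving board, 150 mm across, 10 mm thick, fixed flat on the counter, with a straight tail 34 mm wide reaching to 142 mm from its middle on its -x side (towards the robot). Origin: under the middle of the round part; z up. At the end the dish hangs over it, the dish's x along the board's x (grip over the tail).
Not all that is in view belongs to the job. Of the things that look like the stand, the larger one is meant.

How it is judged:
By the outcome, as a careful person would: the job done as asked, in the order asked, and still so for the second after the job is handed in, while the arm keeps its last pose, push and grip.
It also fails if it takes over 72 s, if anything falls off the work surface, if the arm or the gripper's body presses on something with over 40 N, if the wrist force passes 120 N, or if a joint passes its speed limit or range.

## Working session

There is one attempt and no reset: what is moved stays moved. The work goes in short steps, Python scripts to look and compute and a tool call to move; the robot and the scene stay as the last step left them, time stands still between calls to the robot, and variables do not carry over. Pictures are saved under pics/ and viewed, and the job is handed in when it is done.

Besides the shell and the picture viewer there is one more tool, called after "Request:" as name(argument=value, ...) on one line, values as JSON. step_arm: Moves the arm, as the interface text tells. Its arguments: {"type":"object","properties":{"claw":{"type":"array"},"translation":{"type":"array"},"rotation":{"type":"array"},"squeeze":{"type":"number"}},"required":["claw","translation","rotation"]}

```bash
ls; mkdir -p pics; python3 - <<'E'
from plant import observe, imaging, nets, arm
import cv2
print(observe()); print(arm.grip_point_offset)
for c in ["scene","side","wrist"]:
    cv2.imwrite(f"pics/a_{c}.png",imaging.get_image(c)); print(c,imaging.camera_info(c))
E
```

```text
pics
{'time_s': 0.0, 'joint_positions': array([ 1.19598011e+00,  3.42680550e-01,  1.52499866e+00, -3.37130311e-06,
        1.27540790e+00, -1.46000855e-01]), 'dq': array([-0.00132542, -0.0002013 , -0.00100985,  0.00120259, -0.00098411,
        0.00037628]), 'tau': array([-2.47929798e-03, -4.33670247e+01, -2.46009618e+01, -3.93305963e-04,
        7.89812679e-03,  6.57517603e-05]), 'position': array([118.91600803, 510.94911115, 230.6542567 ]), 'orientation': array([ 0.17851206,  1.56370273, -0.18078589]), 'force': array([ 0.23893735,  0.0315707 , -0.30128802]), 'ft_torque': array([-0.07999093, -0.0280085 , -0.00759513]), 'opening': 0.9978761830892563}
-18.700000000000003
scene {'fx': 354.7438585934917, 'fy': 354.7438585934917, 'cx': 257.47689306800896, 'cy': 186.76947341569, 'xyz': array([1147.52088222,  233.64468457, 1102.05202222]), 'orientation': array([-1.45013952, -2.37364533,  0.6711567 ])}
side {'fx': 377.8192863757319, 'fy': 377.8192863757319, 'cx': 258.30438998457544, 'cy': 189.25671222476834, 'xyz': array([ 502.0182669 , -986.21215787,  956.54439505]), 'orientation': array([-2.29376639,  0.13071785, -0.0617388 ])}
wrist {'fx': 315.0193008089307, 'fy': 315.0193008089307, 'cx': 258.1606178399173, 'cy': 192.48706615558837, 'tool_from_camera': array([[-3.85099291e-06, -2.84712350e-01,  9.58612997e-01,
        -1.42887456e+02],
       [ 9.99999206e-01, -1.20938748e-03, -3.55176243e-04,
        -2.03631507e-02],
       [ 1.26045762e-03,  9.58612234e-01,  2.84712128e-01,
        -7.25593561e+01],
       [ 0.00000000e+00,  0.00000000e+00,  0.00000000e+00,
         1.00000000e+00]])}
```

View pics/a_scene.png

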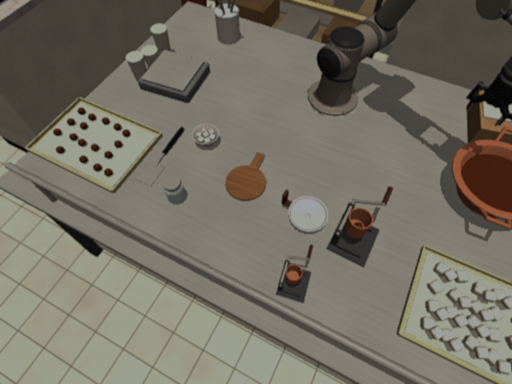

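View pics/a_side.png

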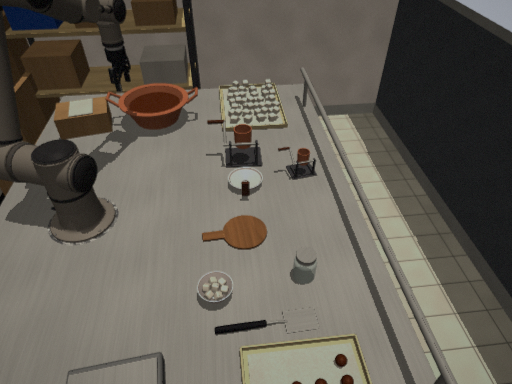

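View pics/a_wrist.png

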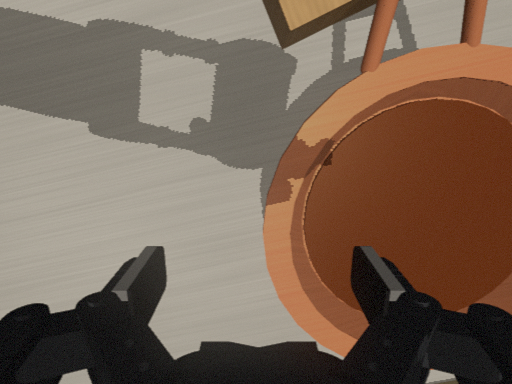

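Candidates for the stand: the larger at scene (357,228) / side (243,150), and the smaller look-alike at scene (293,275) / side (300,165). The larger is the one meant, and the dish (308,213) lies in front of it.

```bash
cat > h.py <<'E'
import numpy as np, cv2
from scipy.spatial.transform import Rotation as R
from plant import observe, imaging, nets, arm
def campose(c, st=None):
    i=imaging.camera_info(c)
    if c=='wrist':
        T=np.eye(4);T[:3,:3]=R.from_rotvec(st['orientation']).as_matrix();T[:3,3]=st['position']
        M=T@i['tool_from_camera'];return i,M[:3,:3],M[:3,3]
    return i,R.from_rotvec(i['orientation']).as_matrix(),np.array(i['xyz'])
def proj(c,P,st=None):
    i,Rm,t=campose(c,st);p=(np.atleast_2d(P)-t)@Rm
    return np.c_[p[:,0]/p[:,2]*i['fx']+i['cx'],p[:,1]/p[:,2]*i['fy']+i['cy']]
def ray(c,uv,st=None):
    i,Rm,t=campose(c,st);d=Rm@np.array([(uv[0]-i['cx'])/i['fx'],(uv[1]-i['cy'])/i['fy'],1]);return t,d
def atz(c,uv,z,st=None):
    t,d=ray(c,uv,st);return t+d*(z-t[2])/d[2]
def rec(c,n,st=None):
    i,Rm,t=campose(c,st)
    return [(round(r['confidence'],2),np.round(Rm@np.array(r['centre'])+t,1)) for r in nets.recognise(c,n)]
E
python3 - <<'E'
from h import *
for c in ['scene','side']:
    im=imaging.get_image(c)
    for n in ['stand','pot','pot_crank','dish','dish_grip','board','dish_well','ball','jar','bowl','spatula']:
        r=rec(c,n); print(c,n,[(a,b.tolist()) for a,b in r])
im=cv2.imread('pics/a_scene.png');cv2.imwrite('pics/b1.png',cv2.resize(im[140:310,215:415],None,fx=4,fy=3.5,interpolation=cv2.INTER_CUBIC)[:600])
im=cv2.imread('pics/a_side.png');cv2.imwrite('pics/b2.png',cv2.resize(im[110:260,180:330],None,fx=4,fy=4,interpolation=cv2.INTER_CUBIC))
print(observe()['time_s'])
E
```

```text
scene stand [(0.82, [596.8, 292.9, 22.0]), (0.78, [815.4, 184.8, 15.6]), (0.64, [656.5, -463.8, 3.8])]
scene pot [(0.91, [566.5, 284.5, 125.0]), (0.75, [799.9, 166.9, 81.2]), (0.33, [577.8, 123.7, 25.9])]
scene pot_crank [(0.97, [565.2, 288.0, 127.0]), (0.72, [801.3, 169.9, 76.7])]
scene dish [(0.63, [577.9, 121.0, 21.3]), (0.24, [732.3, -305.0, 74.3])]
scene dish_grip [(0.77, [577.6, 122.4, 23.7])]
scene board []
scene dish_well []
scene ball []
scene jar [(0.8, [728.3, -306.6, 78.0])]
scene bowl [(0.97, [447.5, -354.3, 38.8])]
scene spatula [(0.6, [659.5, -463.7, 5.1]), (0.18, [562.4, 288.8, 124.8])]
side stand [(0.89, [579.3, 266.8, 30.9]), (0.68, [806.6, 160.3, 29.7])]
side pot [(0.97, [575.0, 265.2, 125.1]), (0.73, [579.0, 264.9, 32.9]), (0.58, [802.0, 160.1, 88.5])]
side pot_crank [(0.71, [574.1, 264.9, 127.4]), (0.7, [807.4, 163.5, 85.5]), (0.48, [582.2, 270.0, 31.4])]
side dish [(0.79, [577.1, 136.4, 22.1])]
side dish_grip [(0.73, [578.0, 133.8, 16.9])]
side board [(0.96, [549.0, -136.1, 7.0])]
side dish_well [(0.8, [579.8, 128.2, 21.0])]
side ball []
side jar [(0.72, [714.2, -338.1, 76.5])]
side bowl [(0.73, [449.7, -356.0, 39.4])]
side spatula [(0.61, [655.8, -473.9, 1.4]), (0.34, [573.8, 129.6, 17.3])]
1.35
```

View pics/b1.png

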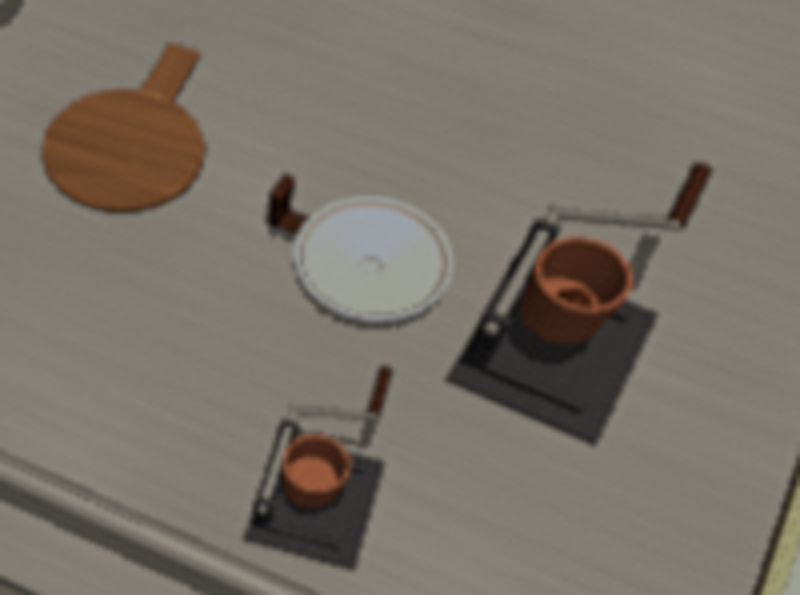

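View pics/b2.png

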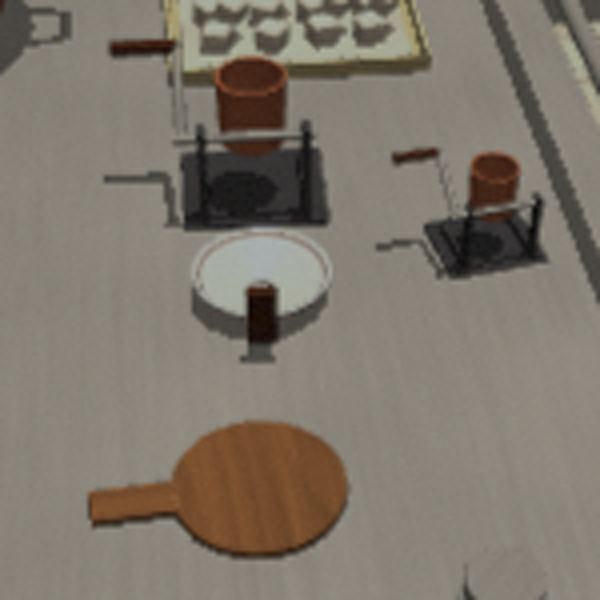

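```bash
cat > fit.py <<'E'
from h import *
from scipy.optimize import least_squares
def fit(obs,x0):
    def f(p):
        out=[]
        for c,L,uv in obs:
            s,k=np.sin(p[2]),np.cos(p[2])
            P=[p[0]+k*L[0]-s*L[1],p[1]+s*L[0]+k*L[1],L[2]]
            out+=list(proj(c,P)[0]-uv)
        return np.array(out)
    r=least_squares(f,x0,loss='soft_l1',x_scale=[10,10,.1]);return r.x,f(r.x).reshape(-1,2)
S=lambda x,y:(215+x/4,140+y/3.5)
D=lambda x,y:(180+x/4,110+y/4)
stand=[('scene',(75,-13,8),S(447,380)),('scene',(75,117,8),S(597,443)),('scene',(-75,117,8),S(657,315)),('scene',(-108,84,159.5),S(693,195)),
('side',(-75,-13,8),D(182,226)),('side',(75,-13,8),D(328,221)),('side',(75,117,8),D(322,152)),('side',(-75,117,8),D(183,154)),('side',(-108,84,159.5),D(142,46))]
dish=[('scene',(0,0,31),S(374,260)),('scene',(-92,0,85),S(285,180)),('side',(0,0,31),D(262,273)),('side',(-92,0,85),D(262,288))]
board=[('scene',(0,0,10),S(124,150)),('scene',(-142,0,10),S(183,47)),('side',(0,0,10),D(261,487)),('side',(-142,0,10),D(92,507))]
if __name__=='__main__':
    for n,o,x0 in [('stand',stand,(575,240,0)),('dish',dish,(577,130,1.57)),('board',board,(549,-136,0))]:
        p,e=fit(o,x0);print(n,np.round(p,3));print(np.round(e,1).tolist())
E
python3 fit.py
```

```text
stand [ 5.86912e+02  2.46549e+02 -4.60000e-02]
[[-0.9, -0.6], [-0.8, 0.6], [0.4, -0.4], [-0.9, -0.3], [0.2, -1.3], [0.4, -1.6], [-0.4, -2.6], [-0.2, -1.8], [-0.3, -0.9]]
dish [583.903 130.413   1.444]
[[-0.8, -0.7], [-0.6, 0.8], [0.2, -2.1], [-1.1, -1.1]]
board [ 5.58800e+02 -1.24021e+02  8.50000e-02]
[[-0.8, -0.6], [-0.9, -0.2], [-0.1, -2.5], [-0.1, -1.2]]
```

```bash
cat > plan.py <<'E'
from h import *
import json
def cur():
    s=observe();return np.array(s['position']),R.from_rotvec(s['orientation'])
def down(phi):
    # tool x down, tool y at world angle phi
    x=np.array([0,0,-1.]);y=np.array([np.cos(phi),np.sin(phi),0]);return R.from_matrix(np.c_[x,y,np.cross(x,y)])
def seg(p,Rc,pt,Rt,n,ease=False):
    w=(Rc.inv()*Rt).as_rotvec();rows=[]
    s=np.linspace(0,1,n+1)
    if ease: s=(s+ (3*s**2-2*s**3)*2)/3
    pe=p.copy();Re=Rc
    for k in range(n):
        tgt=p+(pt-p)*s[k+1]
        t=np.round(Re.inv().apply(tgt-pe),1);r=np.round(w*(s[k+1]-s[k]),4)
        pe=pe+Re.apply(t);Re=Re*R.from_rotvec(r);rows.append((t.tolist(),r.tolist()))
    return pe,Re,rows
def show(rows,claw):
    print(json.dumps({"claw":[claw]*len(rows),"translation":[a for a,b in rows],"rotation":[b for a,b in rows]}))
E
python3 - <<'E'
from plan import *
p,Rc=cur();print(p,Rc.as_matrix().round(3).tolist())
for phi in (1.5248,):
  for ph in (phi,phi-np.pi):
    Rt=down(ph);print(ph,np.degrees((Rc.inv()*Rt).magnitude()))
E
```

```text
[119.05775177 511.35373456 231.32208734] [[0.0, 0.227, 0.974], [0.0, 0.974, -0.227], [-1.0, 0.0, -0.0]]
1.5248 10.475522750642325
-1.6167926535897932 169.52447867950082
```

```bash
python3 - <<'E'
from plan import *
p,Rc=cur()
pe,Re,rows=seg(p,Rc,np.array([480,325,270.]),down(1.525),9,True);show(rows,0.0);print(pe)
E
```

```text
{"claw": [0.0, 0.0, 0.0, 0.0, 0.0, 0.0, 0.0, 0.0, 0.0], "translation": [[-2.3, -6.0, 23.6], [-3.8, -10.2, 38.6], [-4.9, -13.9, 49.1], [-5.5, -17.1, 55.2], [-5.7, -19.2, 56.9], [-5.5, -20.0, 54.2], [-4.9, -18.8, 47.4], [-3.8, -15.7, 36.8], [-2.3, -9.9, 22.2]], "rotation": [[-0.011, 0.0, -0.0], [-0.018, 0.0, -0.0], [-0.023, 0.0, -0.0], [-0.026, 0.0, -0.0], [-0.027, 0.0, -0.0], [-0.026, 0.0, -0.0], [-0.023, 0.0, -0.0], [-0.018, 0.0, -0.0], [-0.011, 0.0, -0.0]]}
[480.00534266 324.97422235 270.01205814]
```

Request:
step_arm(claw=[0,0,0,0,0,0,0,0,0,0], translation=[[-2.3,-6.0,23.6],[-3.8,-10.2,38.6],[-4.9,-13.9,49.1],[-5.5,-17.1,55.2],[-5.7,-19.2,56.9],[-5.5,-20.0,54.2],[-4.9,-18.8,47.4],[-3.8,-15.7,36.8],[-2.3,-9.9,22.2],[0,0,0]], rotation=[[-0.011,0.0,0],[-0.018,0.0,0],[-0.023,0.0,0],[-0.026,0.0,0],[-0.027,0.0,0],[-0.026,0.0,0],[-0.023,0.0,0],[-0.018,0.0,0],[-0.011,0.0,0],[0,0,0]])

```text
time_s: 2.6
position: [481.3, 324.0, 269.6]
orientation: [0.038, 1.571, -0.038]
force: [0.0, 0.0, -0.3]
opening: 1.003
```

```bash
python3 - <<'E'
from plan import *
st=observe();print(st['position'],st['time_s'])
im=imaging.get_image('wrist');np.save('st_c.npy',st,allow_pickle=True);cv2.imwrite('pics/c_raw.png',im)
print(rec('wrist','pot_crank',st),rec('wrist','stand',st))
v=cv2.resize(im,None,fx=1.5,fy=1.5)
cv2.imwrite('pics/c.png',v)
E
```

```text
[481.27637314 323.98130357 269.64200746] 2.6
[(0.89, array([556.3, 292.9, 132.7]))] [(0.88, array([769.2, 189. ,   2.1])), (0.73, array([555.9, 294.4, 106.4]))]
```

View pics/c.png

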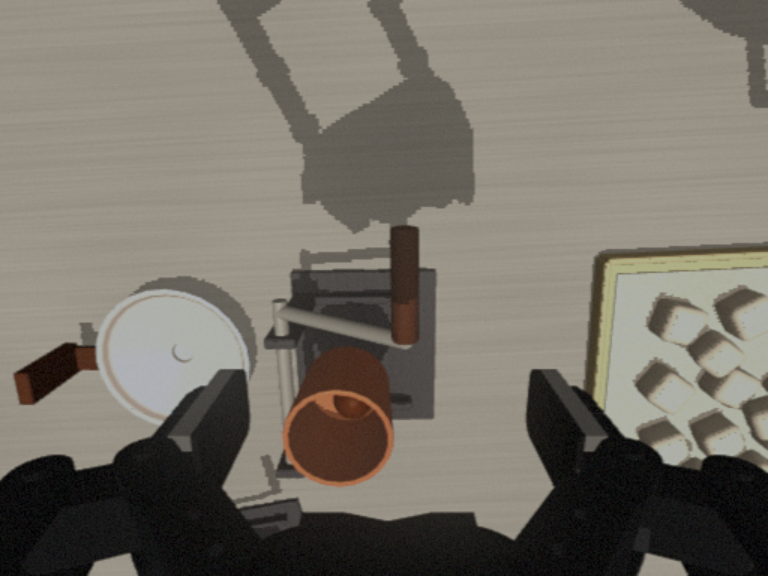

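```bash
cat > fit2.py <<'E'
from fit import *
st=np.load('st_c.npy',allow_pickle=True).item()
W=lambda x,y:(x/1.5,y/1.5)
import h
_p=h.proj
def proj2(c,P): return _p(c,P,st if c=='wrist' else None)
import fit as F
F.proj=proj2
ws=[('wrist',(-75,-13,8),W(291,270)),('wrist',(-75,117,8),W(436,269)),('wrist',(75,117,8),W(435,418)),
('wrist',(-138,84,159.5),W(404,228)),('wrist',(-78,84,159.5),W(404.,343))]
wd=[('wrist',(0,0,31),W(173,357)),('wrist',(-98,0,85),W(18,389)),('wrist',(-86,0,85),W(35,388))]
if __name__=='__main__':
  for n,o,o2,x0 in [('stand',ws,stand,(587,246,0)),('dish',wd,dish,(584,130,1.45))]:
    p,e=F.fit(o,x0);print(n,'wrist',np.round(p,3),np.round(e,1).tolist())
    p,e=F.fit(o+o2,x0);print(n,'all',np.round(p,3),np.round(e,1).tolist())
  for uv in ((404,228),(404,343)): print(atz('wrist',W(*uv),159.5,st))
E
python3 fit2.py; python3 - <<'E'
import cv2
im=cv2.imread('pics/c_raw.png')
cv2.imwrite('pics/c2.png',cv2.resize(im[140:290,0:300],None,fx=2.6,fy=2.6,interpolation=cv2.INTER_CUBIC))
E
```

```text
stand wrist [ 5.85318e+02  2.46313e+02 -3.00000e-02] [[-1.2, 2.0], [0.1, 0.8], [-0.2, 1.1], [0.0, -0.4], [0.6, -7.7]]
stand all [ 5.85715e+02  2.46272e+02 -3.10000e-02] [[-1.2, 2.3], [0.2, 1.2], [-0.3, 1.4], [0.1, 0.2], [0.7, -7.2], [-0.6, -0.7], [-0.2, -0.0], [0.3, -1.3], [-1.2, -1.2], [-0.1, -1.1], [0.1, -1.7], [-1.1, -2.7], [-0.9, -1.6], [-0.9, -0.6]]
dish wrist [575.068 132.083   1.542] [[1.2, -0.1], [0.0, -0.1], [-1.0, 0.3]]
dish all [576.227 131.755   1.53 ] [[1.1, 0.7], [-0.2, -0.1], [-1.2, 0.4], [0.5, -2.4], [-0.4, 0.9], [-1.9, -2.2], [-1.1, -1.2]]
[450.25143346 334.44680968 159.5       ]
[517.02907318 331.80424079 159.5       ]
```

View pics/c2.png

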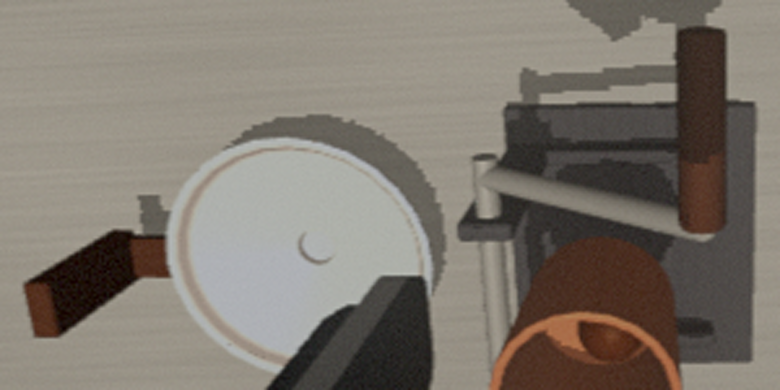

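```bash
python3 - <<'E'
from plan import *
p,Rc=cur()
pe,Re,rows=seg(p,Rc,np.array([478,333.3,141.]),down(1.534),4,True);show(rows,0.0);print(pe)
E
```

```text
{"claw": [0.0, 0.0, 0.0, 0.0], "translation": [[24.2, 1.5, -0.3], [40.2, 2.4, -0.4], [40.3, 2.5, -0.4], [24.2, 1.4, -0.3]], "rotation": [[-0.0016, -0.0001, -0.0], [-0.0027, -0.0002, -0.0], [-0.0027, -0.0002, -0.0], [-0.0016, -0.0001, -0.0]]}
[478.0117662  333.27771802 140.97652285]
```

Request:
step_arm(claw=[0,0,0,0,0.5,1,1,1,1], translation=[[24.2,1.5,-0.3],[40.2,2.4,-0.4],[40.3,2.5,-0.4],[24.2,1.4,-0.3],[0,0,0],[0,0,0],[0,0,0],[0,0,0],[0,0,0]], rotation=[[-0.002,0,0],[-0.003,0,0],[-0.003,0,0],[-0.002,0,0],[0,0,0],[0,0,0],[0,0,0],[0,0,0],[0,0,0]], squeeze=20)

```text
time_s: 3.88
position: [479.4, 333.4, 142.3]
orientation: [0.03, 1.569, -0.027]
force: [-1.8, 2.4, 5.2]
opening: 0.175
```

```bash
python3 - <<'E'
from plan import *
st=observe();print(st['position'],st['force'],st['time_s'])
cv2.imwrite('pics/d.png',cv2.resize(imaging.get_image('wrist'),None,fx=1.5,fy=1.5))
p,Rc=cur();rows=[];pe=p.copy();c,s=np.cos(-.037),np.sin(-.037)
a0=np.arctan2(54.5,84);N=20
prev=None
for k in range(N+1):
    th=1.8*k/N
    L=np.array([0,100*np.cos(a0+th),100*np.sin(a0+th)]);Wd=np.array([-s*L[1],c*L[1],L[2]])
    if k==0: W0=Wd;continue
    t=np.round(Rc.inv().apply(p+Wd-W0-pe),1);pe=pe+Rc.apply(t);rows.append((t.tolist(),[0,0,0]))
show(rows,1)
print(pe)
E
```

```text
[479.37972506 333.43546431 142.26048137] [-1.79729713  2.38333486  5.19029127] 3.875
{"claw": [1, 1, 1, 1, 1, 1, 1, 1, 1, 1, 1, 1, 1, 1, 1, 1, 1, 1, 1, 1], "translation": [[-7.3, -5.2, 0.0], [-6.9, -5.9, 0.0], [-6.2, -6.4, 0.0], [-5.7, -7.0, 0.0], [-5.0, -7.5, 0.0], [-4.4, -7.9, 0.0], [-3.6, -8.2, 0.0], [-2.8, -8.5, 0.0], [-2.1, -8.8, -0.0], [-1.2, -8.9, -0.0], [-0.5, -9.0, -0.0], [0.3, -9.0, -0.0], [1.2, -8.9, -0.0], [1.9, -8.8, -0.1], [2.7, -8.6, 0.0], [3.5, -8.2, 0.0], [4.3, -8.0, -0.0], [4.9, -7.5, -0.0], [5.5, -7.1, -0.0], [6.2, -6.5, -0.1]], "rotation": [[0, 0, 0], [0, 0, 0], [0, 0, 0], [0, 0, 0], [0, 0, 0], [0, 0, 0], [0, 0, 0], [0, 0, 0], [0, 0, 0], [0, 0, 0], [0, 0, 0], [0, 0, 0], [0, 0, 0], [0, 0, 0], [0, 0, 0], [0, 0, 0], [0, 0, 0], [0, 0, 0], [0, 0, 0], [0, 0, 0]]}
[473.54988066 177.64219605 157.1725031 ]
```

View pics/d.png

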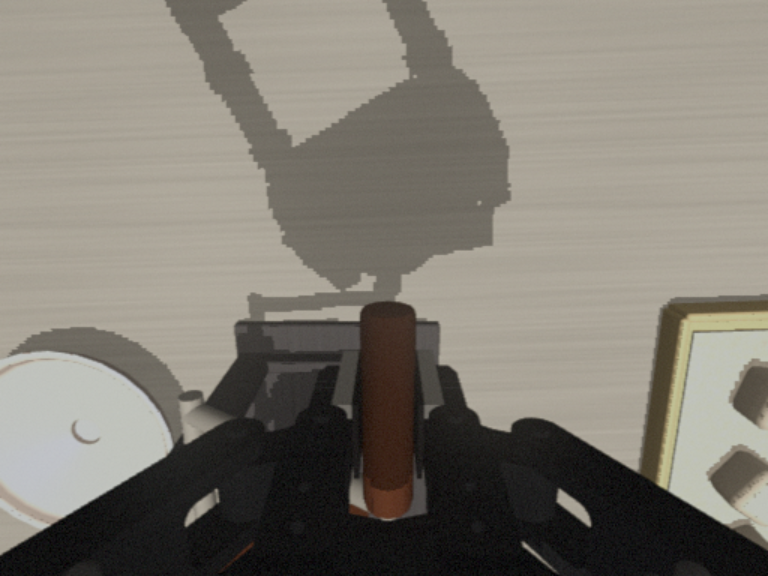

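The peg (388,410) is between the pads, opening 0.175 (about 15 mm). I'm cranking now.

Request:
step_arm(claw=[1,1,1,1,1,1,1,1,1,1], translation=[[-7.3,-5.2,0.0],[-6.9,-5.9,0.0],[-6.2,-6.4,0.0],[-5.7,-7.0,0.0],[-5.0,-7.5,0.0],[-4.4,-7.9,0.0],[-3.6,-8.2,0.0],[-2.8,-8.5,0.0],[-2.1,-8.8,0],[-1.2,-8.9,0]], rotation=[[0,0,0],[0,0,0],[0,0,0],[0,0,0],[0,0,0],[0,0,0],[0,0,0],[0,0,0],[0,0,0],[0,0,0]])

```text
time_s: 5.18
position: [477.0, 259.7, 187.6]
orientation: [0.031, 1.568, -0.025]
force: [1.5, 4.0, 1.4]
opening: 0.177
```

```bash
python3 - <<'E'
from plan import *
a=imaging.get_image('scene')[140:290,240:430];b=imaging.get_image('side')[90:240,170:330]
cv2.imwrite('pics/e.png',np.hstack([cv2.resize(a,(400,400)),cv2.resize(b,(400,400))]));print(observe()['position'],observe()['force'])
E
```

```text
[476.94114769 258.70970703 187.48553641] [0.31081051 1.94440314 7.26039462]
```

View pics/e.png

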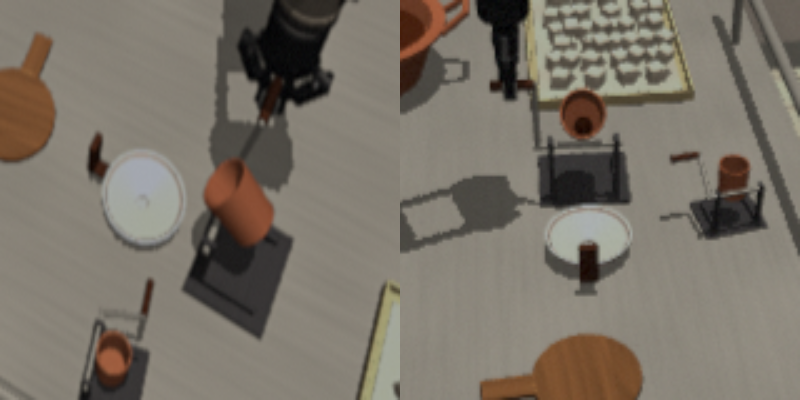

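The pot is about 0.9 rad tipped, with the ball visible inside. I'll continue.

Request:
step_arm(claw=[1,1,1,1,1,1,1,1,1,1,1,1,1], translation=[[-0.5,-9.0,0],[0.3,-9.0,0],[1.2,-8.9,0],[1.9,-8.8,0],[2.7,-8.6,0.0],[3.5,-8.2,0.0],[4.3,-8.0,0],[4.9,-7.5,0],[5.5,-7.1,0],[6.2,-6.5,0],[0,0,0],[0,0,0],[0,0,0]], rotation=[[0,0,0],[0,0,0],[0,0,0],[0,0,0],[0,0,0],[0,0,0],[0,0,0],[0,0,0],[0,0,0],[0,0,0],[0,0,0],[0,0,0],[0,0,0]])

```text
time_s: 6.9
position: [473.1, 176.8, 156.0]
orientation: [0.027, 1.572, -0.029]
force: [1.7, -0.8, -0.8]
opening: 0.178
```

```bash
python3 - <<'E'
from plan import *
a=imaging.get_image('scene')[140:290,240:430];b=imaging.get_image('side')[90:240,170:330]
cv2.imwrite('pics/f.png',np.hstack([cv2.resize(a,(400,400)),cv2.resize(b,(400,400))]));print(observe()['position'],observe()['force'])
E
```

```text
[473.11493617 176.85427027 156.10791787] [ 3.32750983e+00 -2.28086938e-03 -1.73044392e+00]
```

View pics/f.png

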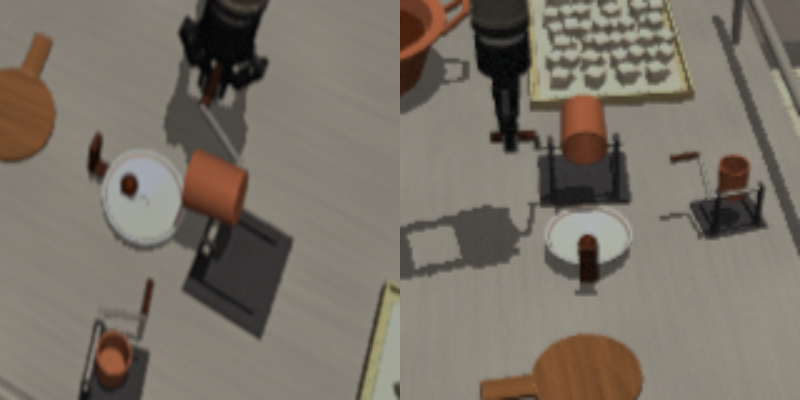

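Ball landed in the dish (129,184). Cranking back.

Request:
step_arm(claw=[1,1,1,1,1,1,1,1,1,1,1,1,1,1,1,1,1], translation=[[-6.2,6.5,0],[-5.5,7.1,0],[-9.2,15.5,0],[-6.2,16.8,0],[-3.1,17.7,0],[0.2,18.0,0],[3.3,17.7,0],[6.4,16.7,0],[9.4,15.4,0],[11.9,13.4,0],[6.9,5.9,0],[7.3,5.2,0],[0,0,0],[2,1.3,0],[1,0.7,0],[0,0,0],[0,0,0]], rotation=[[0,0,0],[0,0,0],[0,0,0],[0,0,0],[0,0,0],[0,0,0],[0,0,0],[0,0,0],[0,0,0],[0,0,0],[0,0,0],[0,0,0],[0,0,0],[0,0,0],[0,0,0],[0,0,0],[0,0,0]])

```text
time_s: 9.12
position: [478.7, 333.6, 139.2]
orientation: [0.027, 1.571, -0.03]
force: [-4.5, -7.4, 7.9]
opening: 0.18
```

```bash
python3 - <<'E'
from plan import *
a=imaging.get_image('scene')[140:290,240:430];b=imaging.get_image('side')[90:240,170:330]
cv2.imwrite('pics/g.png',np.hstack([cv2.resize(a,(400,400)),cv2.resize(b,(400,400))]));print(observe()['position'],observe()['force'])
E
```

```text
[478.67323509 333.59517037 139.22017476] [-4.107165   -7.00157122  8.2392892 ]
```

View pics/g.png

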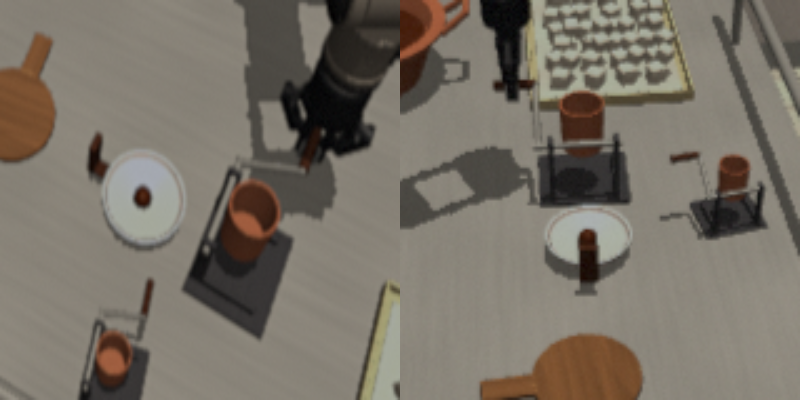

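Request:
step_arm(claw=[1,1,1], translation=[[1.7,1.1,0],[0,0,0],[0,0,0]], rotation=[[0,0,0],[0,0,0],[0,0,0]])

```text
time_s: 9.6
position: [478.7, 333.7, 139.0]
orientation: [0.026, 1.57, -0.031]
force: [-7.3, -13.3, 18.1]
opening: 0.177
```

```bash
python3 - <<'E'
from plan import *
print(observe()['position'],observe()['force'])
for t,r in [((-1,-.6,0),0)]:pass
E
```

```text
[478.73015646 333.70799305 139.02082851] [ -7.27472374 -13.30722355  18.08632681]
```

```bash
python3 - <<'E'
from plan import *
p,Rc=cur()
pe,Re,r1=seg(p,Rc,np.array([478,334,240.]),down(1.534),3,True)
pe,Re,r2=seg(pe,Re,np.array([545,60,250.]),down(1.535),7,True)
show(r1,0);show(r2,0.4);print(pe,observe()['joint_positions'])
E
```

```text
{"claw": [0, 0, 0], "translation": [[-28.7, -0.0, -0.2], [-43.6, 0.0, -0.3], [-28.7, 0.1, -0.2]], "rotation": [[0.0002, 0.0001, 0.0008], [0.0002, 0.0001, 0.0012], [0.0002, 0.0001, 0.0008]]}
{"claw": [0.4, 0.4, 0.4, 0.4, 0.4, 0.4, 0.4], "translation": [[-0.8, -22.9, 6.5], [-1.5, -38.8, 11.0], [-1.7, -48.3, 13.7], [-1.9, -51.4, 14.6], [-1.8, -48.3, 13.6], [-1.4, -38.8, 11.0], [-0.9, -22.9, 6.5]], "rotation": [[-0.0001, -0.0, 0.0], [-0.0001, -0.0, 0.0], [-0.0002, -0.0, 0.0], [-0.0002, -0.0, 0.0], [-0.0002, -0.0, 0.0], [-0.0001, -0.0, 0.0], [-0.0001, -0.0, 0.0]]}
[544.99817816  60.00988369 250.02763919] [ 0.47886628  0.53270206  1.4864055  -0.00288048  1.12365988 -1.054461  ]
```

Request:
step_arm(claw=[0,0,0,0,0,0,0.4,0.4,0.4,0.4,0.4,0.4,0.4,0.4,0.4], translation=[[0,0,0],[0,0,0],[0,0,0],[-28.7,0,-0.2],[-43.6,0.0,-0.3],[-28.7,0.1,-0.2],[-0.8,-22.9,6.5],[-1.5,-38.8,11.0],[-1.7,-48.3,13.7],[-1.9,-51.4,14.6],[-1.8,-48.3,13.6],[-1.4,-38.8,11.0],[-0.9,-22.9,6.5],[0,0,0],[0,0,0]], rotation=[[0,0,0],[0,0,0],[0,0,0],[0,0,0.001],[0,0,0.001],[0,0,0.001],[0,0,0],[0,0,0],[0,0,0],[0,0,0],[0,0,0],[0,0,0],[0,0,0],[0,0,0],[0,0,0]])

```text
time_s: 11.48
position: [545.3, 62.7, 246.4]
orientation: [0.031, 1.571, -0.025]
force: [0.7, -0.3, -0.5]
opening: 0.606
```

```bash
python3 - <<'E'
from plan import *
st=observe();print(st['position'],R.from_rotvec(st['orientation']).as_matrix().round(4).tolist(),st['time_s'])
im=imaging.get_image('wrist');np.save('st_h.npy',st,allow_pickle=True);cv2.imwrite('pics/h_raw.png',im)
b=imaging.get_image('side');cv2.imwrite('pics/h_side.png',cv2.resize(b[90:240,170:330],(640,600)))
cv2.imwrite('pics/h.png',cv2.resize(im,None,fx=1.5,fy=1.5,interpolation=cv2.INTER_CUBIC))
for n in ('dish','dish_grip'):print(rec('wrist',n,st))
E
```

```text
[545.32316063  62.65985031 246.38219513] [[-0.0002, 0.0356, 0.9994], [0.0036, 0.9994, -0.0356], [-1.0, 0.0036, -0.0004]] 11.475
[(0.94, array([576.7, 126.5,  21.1]))]
[(0.85, array([574.7, 122.2,  22.3]))]
```

View pics/h.png

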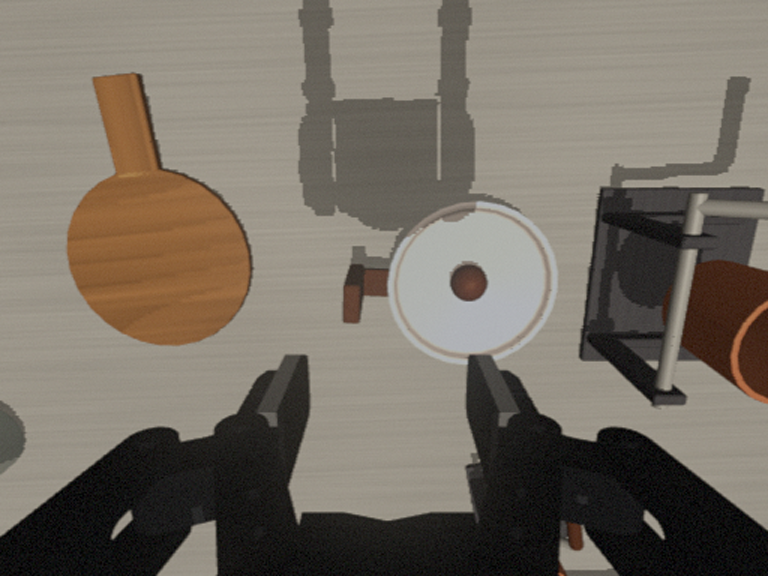

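View pics/h_side.png

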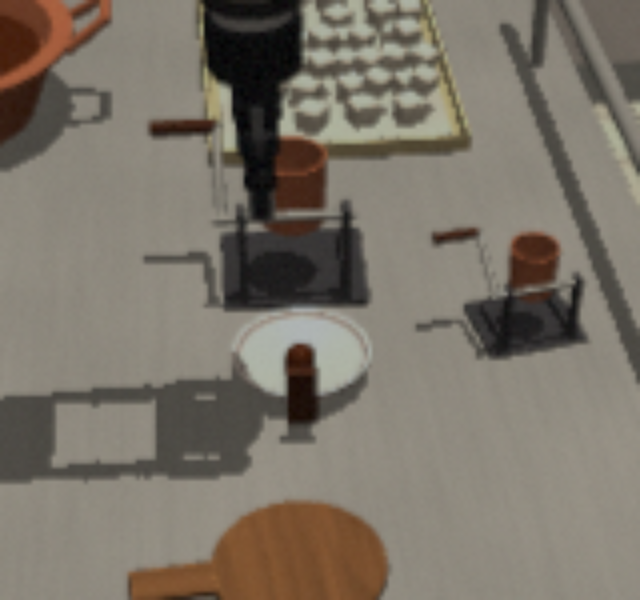

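```bash
python3 - <<'E'
from plan import *
from scipy.optimize import least_squares
st=np.load('st_h.npy',allow_pickle=True).item();im=cv2.imread('pics/h_raw.png')
hsv=cv2.cvtColor(im,cv2.COLOR_BGR2HSV)
m=((hsv[...,1]>110)&(hsv[...,2]>70)&(hsv[...,0]<20)).astype(np.uint8);m[:,175:]=0;m[240:]=0
m=cv2.morphologyEx(m,cv2.MORPH_CLOSE,np.ones((5,5)))
cs,_=cv2.findContours(m,cv2.RETR_EXTERNAL,cv2.CHAIN_APPROX_NONE);c=max(cs,key=cv2.contourArea)[:,0].astype(float)
P=np.array([atz('wrist',u,10,st)[:2] for u in c])
f=lambda q:np.hypot(P[sel,0]-q[0],P[sel,1]-q[1])-75
sel=np.ones(len(P),bool);q=np.array([555,-128.])
for _ in range(4):
    sel=abs(np.hypot(*(P-q).T)-75)<6 if _ else np.hypot(*(P-q).T)<84
    q=least_squares(f,q,loss='soft_l1').x
print('board wrist',q,'rms',f(q).std(),sel.sum())
t=P[np.hypot(*(P-q).T)>95];
d=q-t.mean(0)
far=t[np.hypot(*(t-q).T)>110]
for name,s in (('tail',t),):
    # free edges fit: minAreaRect
    r=cv2.minAreaRect(s.astype(np.float32));print(r)
print('yaw via tail centroid',np.arctan2(d[1],d[0]),'max reach',np.hypot(*(t-q).T).max())
cv2.imwrite('pics/h2.png',cv2.resize(im[120:260,210:390],None,fx=4,fy=4,interpolation=cv2.INTER_CUBIC))
E
```

```text
board wrist [ 553.59079788 -124.59128569] rms 1.000872507475909 324
((436.4570007324219, -131.6555938720703), (46.36499786376953, 33.65578842163086), 3.6502864360809326)
yaw via tail centroid 0.06084812314720937 max reach 140.83591336304286
```

View pics/h2.png

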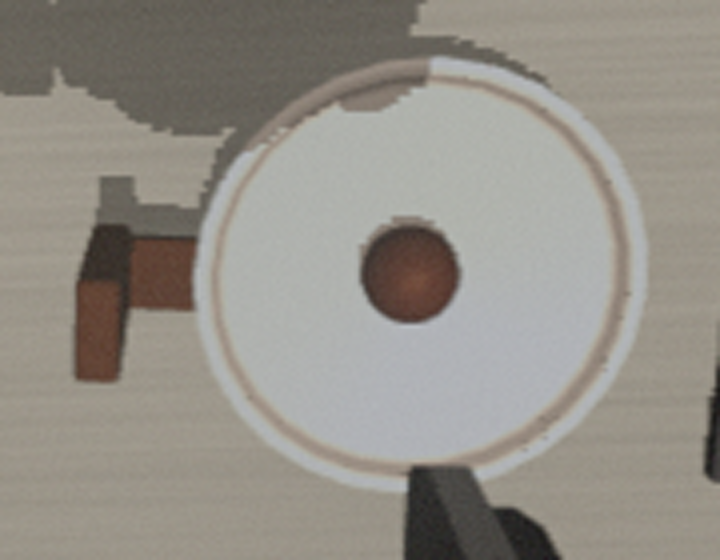

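```bash
python3 - <<'E'
from plan import *
st=np.load('st_h.npy',allow_pickle=True).item()
px=lambda x,y:(210+(x+.0)/4,120+y/4)
C=[atz('wrist',px(*u),85,st)[:2] for u in ((80,280),(124,280),(118,381),(76,380))]
C=np.array(C);print(C.round(1).tolist(),C.mean(0))
d=(C[2]+C[3])/2-(C[0]+C[1])/2;print('post wide dir',d,np.hypot(*d), np.arctan2(d[1],d[0]))
ctr=atz('wrist',px(421.5,274.5),31,st)[:2];print('dish',ctr)
v=ctr-C.mean(0);print(np.hypot(*v),np.arctan2(v[1],v[0]))
b=atz('wrist',px(410,274),22,st);print('ball',b)
E
```

```text
[[559.4, 34.3], [559.8, 45.4], [586.8, 42.4], [586.1, 31.6]] [573.01990171  38.43497254]
post wide dir [26.82124344 -2.82569071] 26.969679780887244 -0.10496550961237988
dish [576.89809246 129.92483464]
91.5720220975583 1.5284323935926336
ball [579.22205878 128.07522831  22.        ]
```

```bash
python3 - <<'E'
from plan import *
p,Rc=cur();print(p)
pe,Re,r1=seg(p,Rc,np.array([573,38.8,140.]),down(1.52),3,True)
pe,Re,r2=seg(pe,Re,np.array([573,38.8,46]),down(1.52),4,True)
show(r1+r2,0.4);print(pe)
E
```

```text
[545.29415699  62.94192638 246.58874558]
{"claw": [0.4, 0.4, 0.4, 0.4, 0.4, 0.4, 0.4], "translation": [[30.2, -6.7, 8.1], [46.1, -10.0, 12.4], [30.2, -6.6, 8.1], [17.6, 0.0, 0.0], [29.4, 0.0, 0.0], [29.4, 0.0, 0.0], [17.6, 0.0, 0.0]], "rotation": [[0.0047, -0.0, -0.0009], [0.0071, -0.0, -0.0014], [0.0047, -0.0, -0.0009], [-0.0, -0.0, -0.0], [-0.0, -0.0, -0.0], [-0.0, -0.0, -0.0], [-0.0, -0.0, -0.0]]}
[572.9514825   38.76334007  46.03726431]
```

Request:
step_arm(claw=[0.4,0.4,0.4,0.4,0.4,0.4,0.4,0.4,0.4], translation=[[30.2,-6.7,8.1],[46.1,-10.0,12.4],[30.2,-6.6,8.1],[17.6,0.0,0.0],[29.4,0.0,0.0],[29.4,0.0,0.0],[17.6,0.0,0.0],[0,0,0],[0,0,0]], rotation=[[0.005,0,-0.001],[0.007,0,-0.001],[0.005,0,-0.001],[0,0,0],[0,0,0],[0,0,0],[0,0,0],[0,0,0],[0,0,0]])

```text
time_s: 12.8
position: [573.7, 38.1, 46.8]
orientation: [0.041, 1.569, -0.041]
force: [-0.1, 0.2, -0.6]
opening: 0.6
```

```bash
python3 - <<'E'
from plan import *
st=observe();print(st['position'],R.from_rotvec(st['orientation']).as_matrix().round(4).tolist(),st['time_s'],st['force'],st['opening'])
im=imaging.get_image('wrist')
cv2.imwrite('pics/i.png',cv2.resize(im,None,fx=1.5,fy=1.5,interpolation=cv2.INTER_CUBIC))
E
```

```text
[573.68722151  38.06454244  46.83577579] [[0.0013, 0.0522, 0.9986], [0.0, 0.9986, -0.0522], [-1.0, 0.0001, 0.0013]] 12.8 [-0.10270954  0.22145512 -0.60771819] 0.600430034800712
```

View pics/i.png

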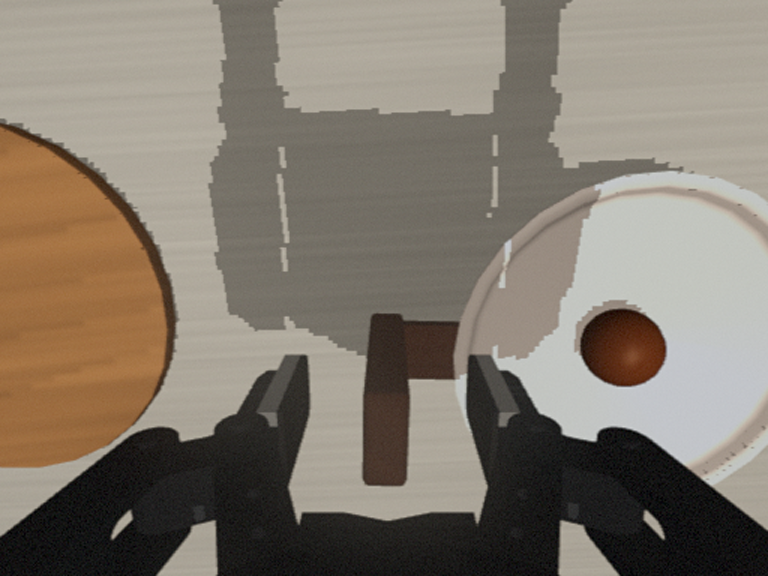

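```bash
python3 - <<'E'
from plan import *
st=observe()
px=lambda x,y:(x/1.5,y/1.5)
C=np.array([atz('wrist',px(*u),85,st)[:2] for u in ((369,391),(409,391),(405,485),(363,484))])
d=(C[2]+C[3])/2-(C[0]+C[1])/2;print(C.mean(0),np.hypot(*d),np.arctan2(d[1],d[0])+np.pi/2)
b=atz('wrist',px(623,347),22,st)[:2];v=b-C.mean(0);print(b,np.hypot(*v),np.arctan2(v[1],v[0]))
# bar edges, height ~15?
for a,c in (((403,321),(460,322)),((405,378),(460,381))):
  for z in (10,):
    A,B=atz('wrist',px(*a),z,st),atz('wrist',px(*c),z,st);w=B-A;print(np.arctan2(w[1],w[0]))
E
```

```text
[572.52852273  37.68752733] 27.606343241494905 1.4704393013649728
[579.44046057 128.41756233] 90.99293453714972 1.4947618269650935
1.4984342775819248
1.4568702501274051
```

Request:
step_arm(claw=[0.4,0.4,0.6,0.8,1,1,1,1,1], translation=[[5,-0.3,-1],[0,0,0],[0,0,0],[0,0,0],[0,0,0],[0,0,0],[0,0,0],[0,0,0],[0,0,0]], rotation=[[0.038,-0.001,0],[0,0,0],[0,0,0],[0,0,0],[0,0,0],[0,0,0],[0,0,0],[0,0,0],[0,0,0]], squeeze=80)

```text
time_s: 13.98
position: [572.2, 37.5, 41.2]
orientation: [0.071, 1.568, -0.071]
force: [-1.4, -0.6, 4.5]
opening: 0.133
```

```bash
python3 - <<'E'
from plan import *
st=observe();print(st['position'],R.from_rotvec(st['orientation']).as_matrix().round(4).tolist(),st['time_s'],st['force'],st['ft_torque'],st['opening'])
im=imaging.get_image('wrist')
cv2.imwrite('pics/j.png',cv2.resize(im,None,fx=1.5,fy=1.5,interpolation=cv2.INTER_CUBIC))
E
```

```text
[572.15186097  37.52316377  41.20277413] [[0.0012, 0.0906, 0.9959], [0.0001, 0.9959, -0.0906], [-1.0, 0.0002, 0.0012]] 13.975 [-1.41298905 -0.58217587  4.54569887] [ 0.28754438  0.19473362 -0.00784919] 0.13265929800675058
```

View pics/j.png

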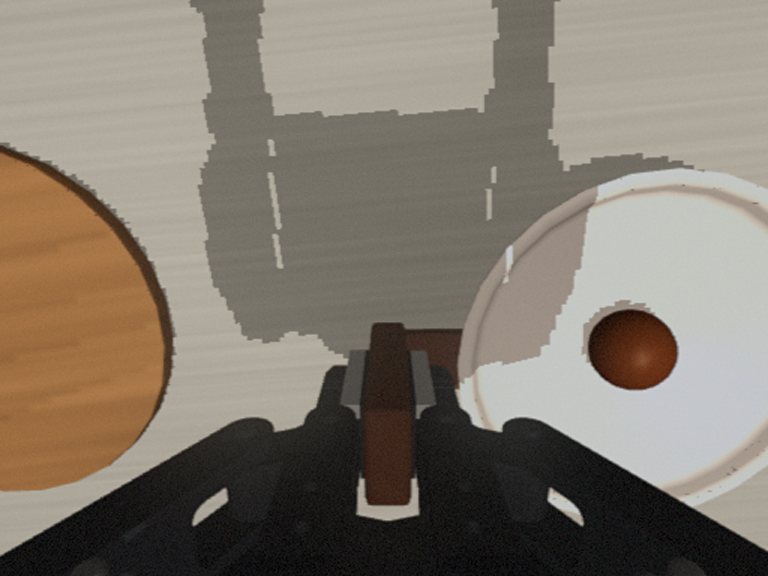

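Request:
step_arm(claw=[1,1,1,1,1,1], translation=[[-1,0,0],[-2,0,0],[-3,0,0],[-3,0,0],[-1,0,0],[0,0,0]], rotation=[[0,0,0],[0,0,0],[0,0,0],[0,0,0],[0,0,0],[0,0,0]])

```text
time_s: 14.78
position: [572.1, 37.4, 51.1]
orientation: [0.071, 1.568, -0.071]
force: [-0.3, 0.2, -4.1]
opening: 0.13
```

```bash
python3 - <<'E'
from plan import *
st=observe();print(st['position'],R.from_rotvec(st['orientation']).as_matrix().round(4).tolist(),st['time_s'],st['force'],st['ft_torque'],st['opening'])
im=imaging.get_image('wrist')
cv2.imwrite('pics/k.png',cv2.resize(im,None,fx=1.5,fy=1.5,interpolation=cv2.INTER_CUBIC))
b=imaging.get_image('side');cv2.imwrite('pics/k_side.png',cv2.resize(b[90:240,170:330],(640,600)))
E
```

```text
[572.12207698  37.44860425  51.14720724] [[0.0012, 0.0907, 0.9959], [-0.0, 0.9959, -0.0907], [-1.0, 0.0001, 0.0012]] 14.775 [-0.28243275  0.16224947 -4.10540406] [-0.26751354  0.01392661  0.05292153] 0.12963465424109738
```

View pics/k.png

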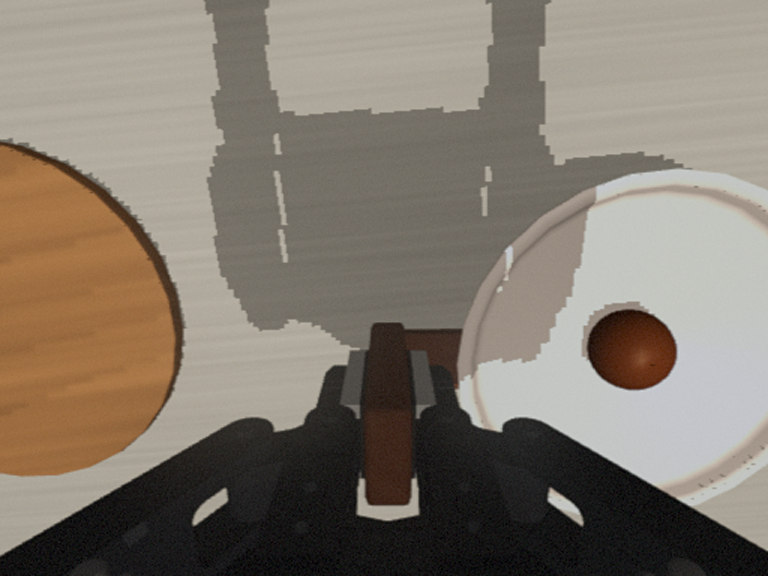

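View pics/k_side.png

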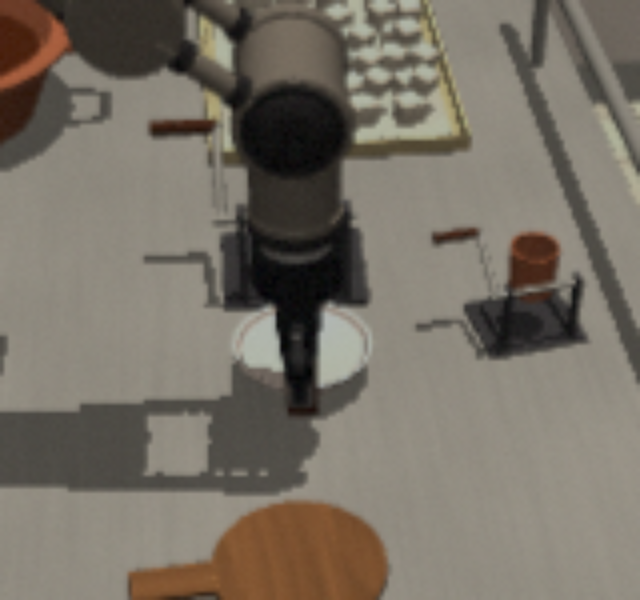

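Request:
step_arm(claw=[1,1,1,1,1,1,1,1,1,1,1,1,1,1,1,1], translation=[[-2,0,0],[-4,0,0],[-7,0,0],[-10,0,0],[-13,0,0],[-15,0,0],[-15,0,0],[-15,0,0],[-15,0,0],[-13,0,0],[-10,0,0],[-7,0,0],[-4,0,0],[-2,0,0],[-1,0,0],[0,0,0]], rotation=[[0,0,0],[0,0,0],[0,0,0],[0,0,0],[0,0,0],[0,0,0],[0,0,0],[0,0,0],[0,0,0],[0,0,0],[0,0,0],[0,0,0],[0,0,0],[0,0,0],[0,0,0],[0,0,0]])

```text
time_s: 16.88
position: [571.9, 37.4, 183.8]
orientation: [0.071, 1.569, -0.071]
force: [-0.5, -1.0, -2.9]
opening: 0.128
```

```bash
python3 - <<'E'
from plan import *
st=observe();print(st['position'],R.from_rotvec(st['orientation']).as_matrix().round(4).tolist(),st['time_s'],st['force'],st['ft_torque'],st['opening'])
im=imaging.get_image('wrist')
np.save('st_l.npy',st,allow_pickle=True);cv2.imwrite('pics/l_raw.png',im)
cv2.imwrite('pics/l.png',cv2.resize(im,None,fx=1.5,fy=1.5,interpolation=cv2.INTER_CUBIC))
E
```

```text
[571.86569195  37.44782813 183.819108  ] [[0.0006, 0.0907, 0.9959], [0.0, 0.9959, -0.0907], [-1.0, 0.0001, 0.0006]] 16.875 [-0.45875612 -1.0448042  -2.94252214] [-0.25651678  0.05174178 -0.00658729] 0.12760290264775442
```

View pics/l.png

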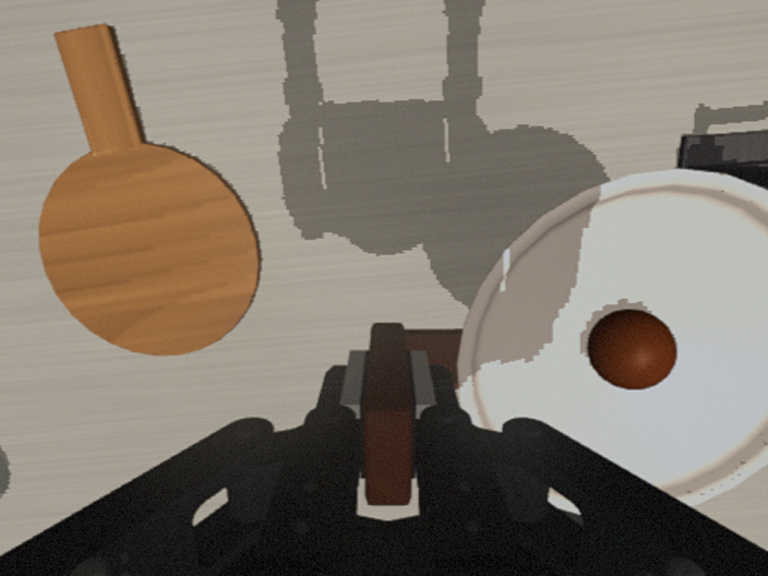

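```bash
cat > bd.py <<'E'
from plan import *
from scipy.optimize import least_squares
def board(im,st,cam='wrist',xmax=180,ymax=250,q0=(555,-126)):
    hsv=cv2.cvtColor(im,cv2.COLOR_BGR2HSV)
    m=((hsv[...,1]>110)&(hsv[...,2]>70)&(hsv[...,0]<20)).astype(np.uint8);m[:,xmax:]=0;m[ymax:]=0
    m=cv2.morphologyEx(m,cv2.MORPH_CLOSE,np.ones((5,5)))
    m=cv2.morphologyEx(m,cv2.MORPH_OPEN,np.ones((3,3)))
    cs,_=cv2.findContours(m,cv2.RETR_EXTERNAL,cv2.CHAIN_APPROX_NONE);c=max(cs,key=cv2.contourArea)[:,0].astype(float)
    P=np.array([atz(cam,u,10,st)[:2] for u in c]);q=np.array(q0,float)
    for k in range(4):
        sel=abs(np.hypot(*(P-q).T)-75)<6 if k else np.hypot(*(P-q).T)<84
        q=least_squares(lambda q:np.hypot(*(P[sel]-q).T)-75,q,loss='soft_l1').x
    t=P[np.hypot(*(P-q).T)>90];d=q-t.mean(0);r=cv2.minAreaRect(t.astype(np.float32))
    return q,np.arctan2(d[1],d[0]),r
E
python3 - <<'E'
from bd import *
st=np.load('st_l.npy',allow_pickle=True).item();im=cv2.imread('pics/l_raw.png')
print('wrist',board(im,st))
sc=cv2.imread('pics/a_scene.png');m=sc.copy();m[:,:215]=0;m[:145]=0;m[205:]=0;print('scene',board(m,None,'scene',275,210))
sd=cv2.imread('pics/a_side.png');m=sd.copy();m[:205]=0;m[:,:195]=0;print('side',board(m,None,'side',280,262))
i=imaging.camera_info('wrist');T=i['tool_from_camera']
# ball in tool coords: x = tool plane of ball centre: 22 above underside -> tool x = 18.7*-1 +(60-22)=+19.3
for nm,uv in (('ball',(632/1.5,349/1.5)),):
    d=T[:3,:3]@np.array([(uv[0]-i['cx'])/i['fx'],(uv[1]-i['cy'])/i['fy'],1]);o=T[:3,3];print(nm,o+d*(19.3-o[0])/d[0])
for nm,uv in (('post',(388,455)),):
    d=T[:3,:3]@np.array([(uv[0]/1.5-i['cx'])/i['fx'],(uv[1]/1.5-i['cy'])/i['fy'],1]);o=T[:3,3];print(nm,o+d*(-43.7-o[0])/d[0])
E
```

```text
wrist (array([ 553.83325297, -124.50843437]), np.float64(0.057982674847632885), ((439.3660583496094, -130.63670349121094), (52.05303955078125, 35.455081939697266), 3.6031179428100586))
scene (array([ 553.46283102, -122.32776713]), np.float64(0.08271978268248968), ((438.9129638671875, -131.41650390625), (43.304996490478516, 30.042877197265625), 5.377219200134277))
side (array([ 553.93390305, -130.50054044]), np.float64(0.0639937458327478), ((439.9366760253906, -138.12124633789062), (51.13216781616211, 32.562339782714844), 4.09086275100708))
ball [19.3        90.99005348 -0.87469976]
post [-43.7          0.07892944  -0.68944073]
```

```bash
python3 - <<'E'
from plan import *
st=observe();p,Rc=cur()
T=np.array([-25.6,-253.6,185-p[2]]);N=40
s=lambda u:10*u**3-15*u**4+6*u**5
pe=p.copy();rows=[]
for k in range(N):
    t=np.round(Rc.inv().apply(p+T*s((k+1)/N)-pe),1);pe=pe+Rc.apply(t);rows.append((t.tolist(),[0,0,0]))
show(rows[:20],1);show(rows[20:],1);print(pe)
E
```

```text
{"claw": [1, 1, 1, 1, 1, 1, 1, 1, 1, 1, 1, 1, 1, 1, 1, 1, 1, 1, 1, 1], "translation": [[-0.0, -0.0, -0.0], [-0.0, -0.3, -0.0], [-0.0, -0.7, -0.0], [-0.0, -1.2, -0.0], [-0.0, -1.9, -0.0], [-0.0, -2.7, -0.1], [-0.1, -3.5, -0.0], [0.0, -4.5, -0.0], [0.0, -5.3, -0.1], [-0.0, -6.3, -0.1], [-0.1, -7.1, -0.0], [-0.0, -8.1, -0.1], [-0.0, -8.8, -0.1], [-0.1, -9.5, -0.1], [-0.0, -10.2, -0.1], [-0.1, -10.8, -0.1], [-0.1, -11.2, -0.1], [-0.0, -11.6, -0.1], [-0.1, -11.8, -0.1], [-0.0, -11.9, -0.1]], "rotation": [[0, 0, 0], [0, 0, 0], [0, 0, 0], [0, 0, 0], [0, 0, 0], [0, 0, 0], [0, 0, 0], [0, 0, 0], [0, 0, 0], [0, 0, 0], [0, 0, 0], [0, 0, 0], [0, 0, 0], [0, 0, 0], [0, 0, 0], [0, 0, 0], [0, 0, 0], [0, 0, 0], [0, 0, 0], [0, 0, 0]]}
{"claw": [1, 1, 1, 1, 1, 1, 1, 1, 1, 1, 1, 1, 1, 1, 1, 1, 1, 1, 1, 1], "translation": [[-0.1, -12.0, -0.2], [-0.0, -11.8, -0.1], [-0.1, -11.5, -0.1], [-0.1, -11.3, -0.1], [-0.0, -10.7, -0.1], [-0.1, -10.2, -0.1], [0.0, -9.6, -0.1], [-0.0, -8.8, -0.1], [-0.1, -8.0, -0.1], [-0.0, -7.2, -0.0], [-0.0, -6.3, -0.1], [-0.1, -5.3, -0.1], [0.0, -4.5, 0.0], [-0.0, -3.5, -0.0], [-0.0, -2.7, -0.1], [-0.0, -1.9, 0.0], [-0.0, -1.2, 0.0], [-0.0, -0.7, 0.0], [-0.0, -0.2, 0.0], [-0.0, -0.1, 0.0]], "rotation": [[0, 0, 0], [0, 0, 0], [0, 0, 0], [0, 0, 0], [0, 0, 0], [0, 0, 0], [0, 0, 0], [0, 0, 0], [0, 0, 0], [0, 0, 0], [0, 0, 0], [0, 0, 0], [0, 0, 0], [0, 0, 0], [0, 0, 0], [0, 0, 0], [0, 0, 0], [0, 0, 0], [0, 0, 0], [0, 0, 0]]}
[ 546.22682423 -216.13927193  184.95461908]
```

Request:
step_arm(claw=[1,1,1,1,1,1,1,1,1,1,1,1,1,1,1,1,1,1,1,1], translation=[[0,-0.1,0],[0,-0.3,0],[0,-0.7,0],[0,-1.2,0],[0,-1.9,0],[0,-2.7,-0.1],[-0.1,-3.5,0],[0,-4.4,0],[0,-5.3,-0.1],[0,-6.3,-0.1],[-0.1,-7.1,0],[0,-8.1,-0.1],[0,-8.8,-0.1],[-0.1,-9.5,-0.1],[0,-10.2,-0.1],[-0.1,-10.8,-0.1],[-0.1,-11.2,-0.1],[0,-11.6,-0.1],[-0.1,-11.8,-0.1],[0,-11.9,-0.1]], rotation=[[0,0,0],[0,0,0],[0,0,0],[0,0,0],[0,0,0],[0,0,0],[0,0,0],[0,0,0],[0,0,0],[0,0,0],[0,0,0],[0,0,0],[0,0,0],[0,0,0],[0,0,0],[0,0,0],[0,0,0],[0,0,0],[0,0,0],[0,0,0]])

```text
time_s: 19.42
position: [559.1, -90.1, 184.6]
orientation: [0.071, 1.569, -0.071]
force: [-0.1, -0.3, -3.5]
opening: 0.13
```

Request:
step_arm(claw=[1,1,1,1,1,1,1,1,1,1,1,1,1,1,1,1,1,1,1,1], translation=[[-0.1,-12.0,-0.2],[0,-11.8,-0.1],[-0.1,-11.5,-0.1],[-0.1,-11.3,-0.1],[0,-10.7,-0.1],[-0.1,-10.2,-0.1],[0.0,-9.6,-0.1],[0,-8.8,-0.1],[-0.1,-8.0,-0.1],[0,-7.2,0],[0,-6.3,-0.1],[-0.1,-5.3,-0.1],[0.0,-4.5,0.0],[0,-3.5,0],[0,-2.7,-0.1],[0,-1.9,0.0],[0,-1.2,0.0],[0,-0.7,0.0],[0,-0.2,0.0],[0,-0.1,0.0]], rotation=[[0,0,0],[0,0,0],[0,0,0],[0,0,0],[0,0,0],[0,0,0],[0,0,0],[0,0,0],[0,0,0],[0,0,0],[0,0,0],[0,0,0],[0,0,0],[0,0,0],[0,0,0],[0,0,0],[0,0,0],[0,0,0],[0,0,0],[0,0,0]])

```text
time_s: 21.92
position: [546.4, -216.1, 185.2]
orientation: [0.071, 1.569, -0.071]
force: [0.6, -0.0, -2.6]
opening: 0.131
```

```bash
python3 - <<'E'
from plan import *
st=observe();print(st['position'],R.from_rotvec(st['orientation']).as_matrix().round(4).tolist(),st['time_s'],st['force'],st['ft_torque'],st['opening'])
im=imaging.get_image('wrist')
np.save('st_m.npy',st,allow_pickle=True);cv2.imwrite('pics/m_raw.png',im)
cv2.imwrite('pics/m.png',cv2.resize(im,None,fx=1.5,fy=1.5,interpolation=cv2.INTER_CUBIC))
p,Rc=cur();N=40;s=lambda u:10*u**3-15*u**4+6*u**5
Ry=Rc.as_matrix()[:,1];phi=np.arctan2(Ry[1],Ry[0])
off=np.array([19.3,91.5,-.8])
c0=p+Rc.apply(off);c1=np.array([553.8,-125.,c0[2]]);dphi=.065-phi;print(phi,c0)
pe=p.copy();Re=Rc;rows=[]
for k in range(N):
    u=s((k+1)/N);r=np.round(-dphi*(s((k+1)/N)-s(k/N)),3)
    if k==N-1:r=np.round(-dphi-sum(x[1][0] for x in rows),3)
    Rn=Re*R.from_rotvec([r,0,0]);tgt=c0+(c1-c0)*u-Rn.apply(off)
    t=np.round(Re.inv().apply(tgt-pe),1);pe=pe+Re.apply(t);Re=Rn;rows.append((t.tolist(),[float(r),0,0]))
show(rows[:20],1);show(rows[20:],1);print(pe,Re.as_matrix().round(4).tolist())
E
```

```text
[ 546.36027638 -216.09668917  185.19377293] [[0.001, 0.0906, 0.9959], [0.0001, 0.9959, -0.0906], [-1.0, 0.0002, 0.001]] 21.925 [ 0.56522489 -0.03978078 -2.60602879] [-0.25211427 -0.00434551 -0.0688072 ] 0.1312577600585561
1.4800564830457557 [ 553.85087655 -124.94316912  165.90799541]
{"claw": [1, 1, 1, 1, 1, 1, 1, 1, 1, 1, 1, 1, 1, 1, 1, 1, 1, 1, 1, 1], "translation": [[-0.0, -0.0, -0.0], [-0.0, -0.0, -0.1], [-0.0, -0.0, -0.4], [-0.0, -0.0, -0.6], [-0.0, -0.0, -1.0], [-0.0, -0.0, -1.4], [-0.0, -0.0, -1.8], [-0.0, -0.0, -2.3], [-0.0, 0.0, -2.7], [-0.0, 0.0, -3.2], [-0.0, 0.1, -3.7], [-0.0, 0.0, -4.1], [-0.0, 0.1, -4.5], [-0.0, 0.1, -4.9], [-0.0, 0.1, -5.2], [-0.0, 0.1, -5.5], [-0.0, 0.1, -5.6], [-0.0, 0.2, -5.9], [-0.0, 0.1, -6.0], [-0.0, 0.1, -6.1]], "rotation": [[0.0, 0, 0], [0.001, 0, 0], [0.004, 0, 0], [0.007, 0, 0], [0.011, 0, 0], [0.015, 0, 0], [0.02, 0, 0], [0.025, 0, 0], [0.03, 0, 0], [0.035, 0, 0], [0.04, 0, 0], [0.045, 0, 0], [0.049, 0, 0], [0.053, 0, 0], [0.057, 0, 0], [0.06, 0, 0], [0.062, 0, 0], [0.064, 0, 0], [0.066, 0, 0], [0.066, 0, 0]]}
{"claw": [1, 1, 1, 1, 1, 1, 1, 
[... 166 characters left out ...]
3], [-0.0, 0.1, -4.8], [-0.0, 0.1, -4.5], [-0.0, 0.0, -4.1], [-0.0, 0.0, -3.7], [-0.0, 0.1, -3.2], [-0.0, -0.0, -2.7], [-0.0, -0.0, -2.3], [-0.0, 0.0, -1.8], [-0.0, -0.0, -1.4], [-0.0, -0.0, -1.0], [-0.0, -0.0, -0.6], [-0.0, -0.0, -0.4], [-0.0, -0.0, -0.1], [-0.0, -0.0, 0.5]], "rotation": [[0.066, 0, 0], [0.066, 0, 0], [0.064, 0, 0], [0.062, 0, 0], [0.06, 0, 0], [0.057, 0, 0], [0.053, 0, 0], [0.049, 0, 0], [0.045, 0, 0], [0.04, 0, 0], [0.035, 0, 0], [0.03, 0, 0], [0.025, 0, 0], [0.02, 0, 0], [0.015, 0, 0], [0.011, 0, 0], [0.007, 0, 0], [0.004, 0, 0], [0.001, 0, 0], [-0.005, 0, 0]]}
[ 462.53486975 -131.77730087  185.11909975] [[0.001, 0.9979, 0.065], [0.0, 0.065, -0.9979], [-1.0, 0.001, 0.0]]
```

View pics/m.png

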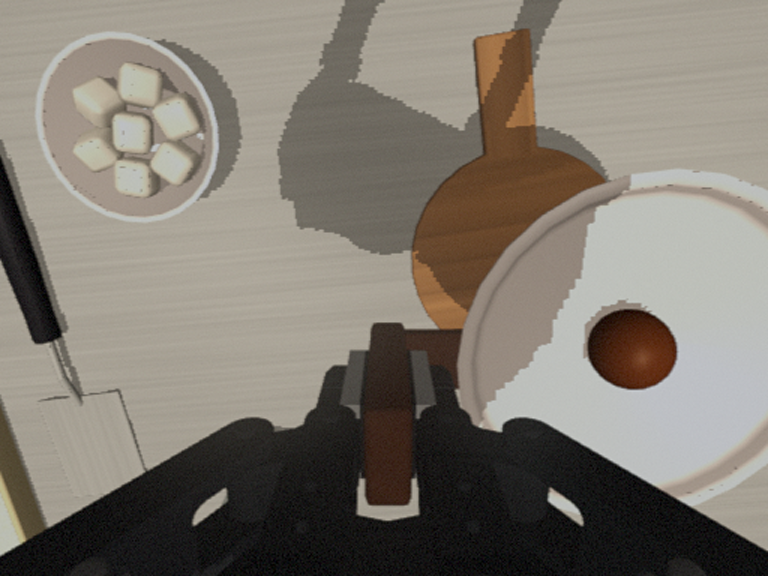

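Request:
step_arm(claw=[1,1,1,1,1,1,1,1,1,1,1,1,1,1,1,1,1,1,1,1], translation=[[0,0,0],[0,0,-0.1],[0,0,-0.4],[0,0,-0.6],[0,0,-1.0],[0,0,-1.4],[0,0,-1.8],[0,0,-2.3],[0,0.0,-2.7],[0,0.0,-3.2],[0,0.1,-3.7],[0,0.0,-4.1],[0,0.1,-4.5],[0,0.1,-4.9],[0,0.1,-5.2],[0,0.1,-5.5],[0,0.1,-5.6],[0,0.2,-5.9],[0,0.1,-6.0],[0,0.1,-6.1]], rotation=[[0.0,0,0],[0.001,0,0],[0.004,0,0],[0.007,0,0],[0.011,0,0],[0.015,0,0],[0.02,0,0],[0.025,0,0],[0.03,0,0],[0.035,0,0],[0.04,0,0],[0.045,0,0],[0.049,0,0],[0.053,0,0],[0.057,0,0],[0.06,0,0],[0.062,0,0],[0.064,0,0],[0.066,0,0],[0.066,0,0]])

```text
time_s: 24.48
position: [488.2, -189.1, 185.2]
orientation: [0.629, 1.477, -0.628]
force: [-0.0, -0.9, -3.0]
opening: 0.128
```

Request:
step_arm(claw=[1,1,1,1,1,1,1,1,1,1,1,1,1,1,1,1,1,1,1,1], translation=[[0,0.2,-6.0],[0,0.1,-6.0],[0,0.2,-5.9],[0,0.1,-5.7],[0,0.1,-5.4],[0,0.1,-5.3],[0,0.1,-4.8],[0,0.1,-4.5],[0,0.0,-4.1],[0,0.0,-3.7],[0,0.1,-3.2],[0,0,-2.7],[0,0,-2.3],[0,0.0,-1.8],[0,0,-1.2],[0,0,-0.8],[0,0,-0.5],[0,0,-0.4],[0,0,-0.1],[0,0,0]], rotation=[[0.066,0,0],[0.066,0,0],[0.064,0,0],[0.062,0,0],[0.06,0,0],[0.057,0,0],[0.053,0,0],[0.049,0,0],[0.045,0,0],[0.04,0,0],[0.035,0,0],[0.03,0,0],[0.025,0,0],[0.02,0,0],[0.013,0,0],[0.009,0,0],[0.006,0,0],[0.004,0,0],[0.001,0,0],[0,0,0]])

```text
time_s: 26.98
position: [462.6, -131.8, 185.1]
orientation: [1.162, 1.238, -1.16]
force: [0.5, 0.4, -2.9]
opening: 0.127
```

```bash
python3 - <<'E'
from plan import *
st=observe();print(st['position'],R.from_rotvec(st['orientation']).as_matrix().round(4).tolist(),st['time_s'],st['force'],st['opening'])
im=imaging.get_image('wrist')
np.save('st_n.npy',st,allow_pickle=True);cv2.imwrite('pics/n_raw.png',im)
cv2.imwrite('pics/n.png',cv2.resize(im,None,fx=1.5,fy=1.5,interpolation=cv2.INTER_CUBIC))
a=imaging.get_image('scene');b=imaging.get_image('side');cv2.imwrite('pics/n_scene.png',a);cv2.imwrite('pics/n_side.png',b)
cv2.imwrite('pics/n2.png',np.hstack([cv2.resize(a[110:260,180:370],(400,316)),cv2.resize(b[150:300,150:340],(400,316))]))
print('centre',st['position']+R.from_rotvec(st['orientation']).apply([19.3,91.5,-.8]))
E
```

```text
[ 462.56762822 -131.80997339  185.13946742] [[0.001, 0.9979, 0.065], [0.0, 0.065, -0.9979], [-1.0, 0.001, 0.0001]] 26.975 [ 0.49890971  0.41912118 -2.93307949] 0.12729571839144488
centre [ 553.84196638 -125.06516947  165.93314515]
```

View pics/n.png

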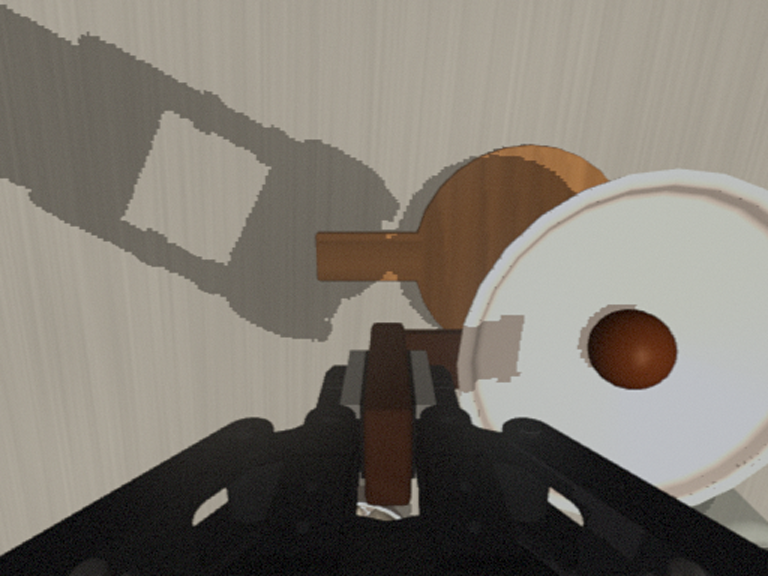

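View pics/n2.png

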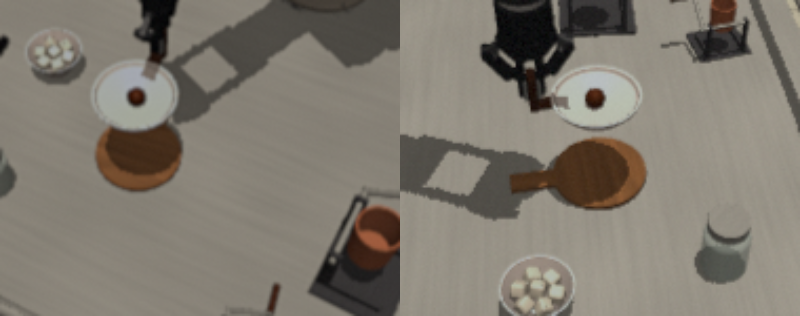

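```bash
python3 - <<'E'
from bd import *
st=np.load('st_n.npy',allow_pickle=True).item()
A=[atz('wrist',(x/1.5,y/1.5),10,st)[:2] for x,y in ((317,232),(317,281),(419,232),(419,281))]
print(np.round(A,1).tolist())
e=(A[0]+A[1])/2;m=(A[2]+A[3])/2;d=m-e;print('yaw',np.arctan2(d[1],d[0]));
for y in (.065,np.arctan2(d[1],d[0])):print('centre',e+142*np.array([np.cos(y),np.sin(y)]))
# dish vs board in fixed cameras, ball centre as dish middle at z 166
for c in ('scene','side'):
  print(c,proj(c,[553.8,-125,166-15+9]), rec(c,'dish'))
def ell(f,x0,x1,y0,y1,c):
  im=cv2.imread(f);h=cv2.cvtColor(im,cv2.COLOR_BGR2HSV);m=((h[...,1]<40)&(h[...,2]>150)).astype(np.uint8)
  k=np.zeros_like(m);k[y0:y1,x0:x1]=m[y0:y1,x0:x1];cs,_=cv2.findContours(k,cv2.RETR_EXTERNAL,cv2.CHAIN_APPROX_NONE)
  q=cv2.convexHull(max(cs,key=cv2.contourArea));E=cv2.fitEllipse(q);print(c,E,atz(c,E[0],143.8+31,None),'ball line')
ell('pics/n_scene.png',215,270,135,177,'scene');ell('pics/n_side.png',220,268,178,214,'side')
E
```

```text
[[413.8, -116.8], [414.6, -151.3], [482.8, -112.4], [485.7, -146.8]]
yaw 0.06366373269252147
centre [ 555.90421747 -124.83025102]
centre [ 555.91641602 -125.01960845]
scene [[244.09924508 156.68289828]] [(0.94, array([ 546. , -130.8,  167.9]))]
side [[242.5364725 196.9187006]] []
scene ((243.14151000976562, 154.5565185546875), (32.45716857910156, 40.333988189697266), 87.41490173339844) [ 557.03248144 -126.18382052  174.8       ] ball line
side ((243.32164001464844, 200.8124542236328), (51.31544876098633, 56.44305419921875), 9.338311195373535) [ 553.74444194 -158.49086892  174.8       ] ball line
```

Request:
step_arm(claw=[1,1,1,1,1,1,1,1], translation=[[0,0,0],[0,0,0],[0,0,0],[0,0,0],[0,0,0],[0,0,0],[0,0,0],[0,0,0]], rotation=[[0,0,0],[0,0,0],[0,0,0],[0,0,0],[0,0,0],[0,0,0],[0,0,0],[0,0,0]])

```text
time_s: 28.22
position: [462.6, -131.8, 185.1]
orientation: [1.162, 1.238, -1.161]
force: [-0.6, 0.6, -3.2]
opening: 0.129
```

```bash
python3 - <<'E'
from plan import *
st=observe();im=imaging.get_image('wrist');o=cv2.imread('pics/n_raw.png')
print(st['position'],st['time_s'],np.abs(st['dq']).max(),'max ball-region diff',np.abs(im[180:300,370:480].astype(int)-o[180:300,370:480]).mean())
a=imaging.get_image('scene');b=imaging.get_image('side')
cv2.imwrite('pics/o.png',np.hstack([cv2.resize(a[110:310,200:400],(400,400)),cv2.resize(b[100:300,150:350],(400,400))]))
cv2.imwrite('pics/o1.png',im)
E
```

```text
[ 462.56160001 -131.80639107  185.12643047] 28.225 0.0024285705133310184 max ball-region diff 1.7910353535353536
```

View pics/o.png

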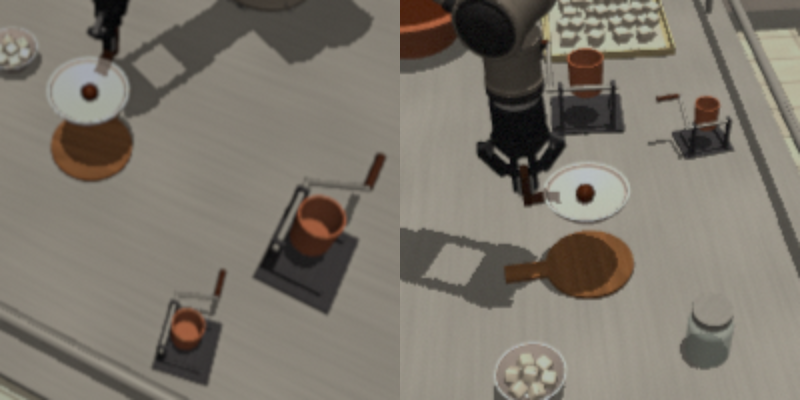

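The pot is upright, the ball is in the middle of the dish, and the dish hangs level over the board. I'm handing in.

```bash
python3 -c "
from plant import hand_in
print(hand_in())"
```

```text
the job is handed in; nothing more can be done
None
```

I cranked the larger stand's pot about 1.8 rad, until the ball dropped into the dish. I then cranked it back until it met its stop: the last 2 mm push raised the force from about 11 to 22 N with almost no movement. I gripped the dish by its post, lifted it straight up and carried it over the board. There I turned it about 81° clockwise around its middle and handed in at about 28 s, still holding it.

**Last checks:**
- **Height and hold:** the dish's underside is about 144 mm above the counter. The arm is still, and the tool is within about 0.1° of vertical.
- **Ball:** it is in the middle of the dish, and the wrist picture did not change over the last second.
- **Position over the board:** the grip lies along the tail to within about 0.02 rad. The dish's middle agrees with the board's to about 2–3 mm by the wrist and scene cameras.
- **Pot and bystanders:** the pot shows upright. The jar and bowl look untouched. The spatula was out of my last pictures, but no move came close to it.

**Disagreements:**
- My first side-camera fit put the board about 5 mm further towards -y than the wrist camera did. I went with the wrist camera, backed by the scene camera.
- A late outline fit of the dish in the side image was spoiled by other bright areas, so I did not use it.

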